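# Set out the calibration bottles and the cell for a measurement

### The job

Get the bench ready for a measurement: centre the black holder ring on the stirrer's round steel plate and stand the blue-capped glass jar down inside it, on the plate. Line up the three buffer bottles on the dark mat, each centred in its own white circle: red cap at the end nearer the stirrer, green cap at the far end, yellow cap between them. Keep bottles and jar upright and leave the beaker, mouse and pen where they are.

Things in the scene. Friction and masses are not known exactly. Their poses are not given: they have to be found in the camera images.
- red_bottle: white plastic bottle with a red screw cap and a thin red band low on its body, standing upright; straight body 40 mm in diameter up to 68 mm, then a shoulder and a cap 31 mm in diameter, 95 mm tall in all, about 90 g. Origin: centre of its underside, z up along its axis; round, so its yaw means nothing
- yellow_bottle: white plastic bottle with a yellow screw cap and a thin yellow band low on its body, standing upright; straight body 40 mm in diameter up to 68 mm, then a shoulder and a cap 31 mm in diameter, 95 mm tall in all, about 90 g. Origin: centre of its underside, z up along its axis; round, so its yaw means nothing
- green_bottle: white plastic bottle with a green screw cap and a thin green band low on its body, standing upright; straight body 40 mm in diameter up to 68 mm, then a shoulder and a cap 31 mm in diameter, 95 mm tall in all, about 90 g. Origin: centre of its underside, z up along its axis; round, so its yaw means nothing
- cell_jar: empty clear glass jar with a blue screw cap, standing upright: straight body 45 mm in diameter up to 75 mm, cap 43 mm in diameter, 97 mm tall in all, about 160 g. Origin: centre of its underside, z up; its yaw means nothing
- holder: black plastic ring lying flat, open at top and bottom: outer diameter 66 mm, inner diameter 57 mm, 25 mm high, about 60 g. Origin: centre of its underside, z up; its yaw means nothing
- stirrer: small white magnetic stirrer, fixed to the bench, a block 120 x 120 x 42 mm with a round steel plate 104 mm in diameter on top whose upper face is 48 mm above the bench. Origin: centre of its underside, z up, the plate centred over it; its front with a black knob (sticking out 10 mm) faces -x. It stands on one side of the loose things (at +y or at -y), the mat on the other side
- mat: dark flat mat, fixed to the bench, 100 mm along its x, 250 mm along its y, 4 mm thick, with three circles outlined in white (54 mm outside diameter) in a row along its y: centres at y = -80, 0 and +80 mm, x = 0. Origin: centre of its underside, z up; turned by at most 0.3 rad, so its +y end is always the end towards world +y
- beaker: empty clear glass cup, rim 50 mm in diameter, 60 mm high, standing among the loose things; not to be moved. Origin: centre of its underside
- mouse: black wireless computer mouse, 100 x 58 x 34 mm, long side along its x; not to be moved. Origin: about the centre of its underside
- pen: white marker pen with an orange cap lying flat, 130 mm along its x, 11 mm thick; not to be moved. Origin: middle of its underside
Things that resemble listed ones, but are neither listed nor needed, are in the scene too. What is shaped like the cell_jar but pink is not meant. What is shaped like the red_bottle but purple is not meant.

How it is judged:
At the end, for the whole second after the job is handed in: Ring flat on the plate within 13 mm of its centre, jar upright inside it on the plate; bottles upright on the mat within 13 mm (each mat axis) of their circle centres: yellow middle, red end nearer the stirrer, green the other end; all released and at rest (x of red_bottle in the frame of mat between -0.013 and 0.013 m and z of red_bottle in the frame of mat between 0 and 0.008 m and x of yellow_bottle in the frame of mat between -0.013 and 0.013 m and z of yellow_bottle in the frame of mat between 0 and 0.008 m and x of green_bottle in the frame of mat between -0.013 and 0.013 m and z of green_bottle in the frame of mat between 0 and 0.008 m and y of yellow_bottle in the frame of mat between -0.013 and 0.013 m and ((world y of stirrer above 0 m and y of red_bottle in the frame of mat between 0.067 and 0.093 m and y of green_bottle in the frame of mat between -0.093 and -0.067 m) or (world y of stirrer below 0 m and y of red_bottle in the frame of mat between -0.093 and -0.067 m and y of green_bottle in the frame of mat between 0.067 and 0.093 m)) and horizontal distance between holder and stirrer below 0.013 m and z of holder in the frame of stirrer between 0.044 and 0.052 m and horizontal distance between cell_jar and holder below 0.009 m and z of cell_jar in the frame of stirrer between 0.044 and 0.052 m and angle between each of red_bottle, yellow_bottle, green_bottle, cell_jar, holder's own z axis and vertical below 0.1 rad and linear speed of each of red_bottle, yellow_bottle, green_bottle, cell_jar, holder below 0.02 m/s); the robot touches nothing.
It fails at once if a bottle or the jar is tipped over (angle between any of red_bottle, yellow_bottle, green_bottle, cell_jar's own z axis and vertical above 0.6 rad).
It fails at once if the beaker, mouse or pen is moved by more than 30 mm (distance of any of beaker, mouse, pen from where it was at the start of the episode above 0.03 m).
It also fails if it takes over 122 s, if anything falls off the work surface, if the arm or the gripper's body presses on something with over 40 N, if the wrist force passes 120 N, or if a joint passes its speed limit or range.

### The arm

A 6-joint arm with a two-finger parallel gripper is mounted at the origin on the work surface. World frame = base frame: x ahead of the robot, y to its left, z up, the work surface at z = 0. Lengths are in m, angles in rad, forces in N, time in s.
With the tool pointing down it reaches from about 0.35 to 0.925 m from the base axis. Payload 6.4 kg.
Tool frame: the origin (TCP) lies midway between the tips of the shut fingers; the grasp point (between the pads) lies 19 mm behind it; z points along the fingers, y is the line along which they close (so a half turn about z gives the same grasp; the last joint's range is limited). The gripper opens to 85 mm and grips with 20 to 120 N. Pads are 22 mm wide; open, the fingers measure 114 mm over their backs; the gripper's body (76 mm by 85 mm) begins 54 mm behind the grasp point. The pads swing forward as they close: fully open they stand 13 mm farther back than shut.
Start: joints at [1.132, 0.245, 1.558, -0, 1.339, -0.174], TCP at [0.17, 0.627, 0.231] pointing down, gripper open.
Joint ranges: [-3.13, 3.13], [-1.02, 2.26], [0.13, 2.54], [-0.95, 4.09], [0.21, 2.88], [-2.74, 2.74]. Speed limits (rad/s): [2.57, 2.57, 3.14, 3.14, 3.14, 3.14].

### API

Orientations are given as a rotation vector (axis times angle).
In Python, from rig import * gives the robot as it stands.
- The arm moves only by the tool jog_arm, never from a script. Its argument "targets" is a list of rows, each a list of 2 entries, a list of its own where there are three numbers: the shift along the world's x, y, z in units of 50 mm (1.0 is 50 mm), then the turn about the world's z in units of 8 degrees (1.0 is 8 degrees). In form: [[[tx, ty, tz], turn], ...]. A call has 1 to 10 rows; each row shifts and turns the commanded pose from where the row before left it; what a row does not reach is not made up. A row lasts 1/8 s, in which the tool goes at most 62.5 mm and 10.7 degrees, less where a joint would pass 70% of its speed; a pose out of reach is approached as far as the arm can. A call is refused whole if a number of a shift passes 1 or a number of a turn 1, either way. A call with a gripper value outside its range is refused whole. "gripper" is the finger opening in mm, from 0 to 85.4, set as the call begins (left out, the last holds). The fingers move at their own pace and stop on an object; "grip_force" is the grip in N (left out, the last holds). Time passes only in rows, so rows that do not move let the fingers close. It gives the time, the measured TCP pose, the force, the opening and the grip force at its end, in the units of the state.
- observe(): the state, without advancing time (a new reading comes with each control period).
- capture(name): name is "side" or "top" or "wrist"; returns a dict with "pixels" (480x640x3 uint8, red, green, blue), "mtx" (3x3 intrinsics, pixels), "camera_from_world" (4x4, takes a point from world to camera coordinates). Camera axes: x right, y up, looking along -z (the intrinsics and any distortion apply to the point x, -y, -z); pixel columns grow to the right and rows downward; lengths in m; the calibration is good to about 2 mm. A picture is of the moment at which its call begins. There is no depth.
- sign_off(): hands the job in; it is judged then, once.
The state is a dict: "time_s": time; "joint_pos": joint angles; "joint_vel": joint speeds; "tau": joint torques, N m; "position": TCP position; "orientation": TCP orientation; "wrist_force": force on the tool from outside, world axes, zero at the start; "torque": the same for the moment, N m; "grip_width": finger opening in m; "finger_force": force on a finger pad.
Only numpy, scipy, OpenCV 4.12 (cv2) and the standard library are available. Lean on these libraries where they do the work, as an engineer would, in place of code of your own. Each camera call takes 0.05 s, during which the arm holds its last target. There are 200 camera calls.

## Working session

There is one attempt and no reset: what is moved stays moved. The work goes in short steps, Python scripts to look and compute and a tool call to move; the robot and the scene stay as the last step left them, time stands still between calls to the robot, and variables do not carry over. Pictures are saved under pics/ and viewed, at most 14 in all, crops included, and the job is handed in when it is done.

Besides the shell and the picture viewer there is one more tool, called after "Emit:" as a command line: name --argument value ..., lists and objects as JSON in quotes. jog_arm: Moves the arm, as the interface text tells. Its arguments: {"type":"object","properties":{"targets":{"type":"array","items":{"type":"array"}},"gripper":{"type":"number"},"grip_force":{"type":"number"}},"required":["targets"]}

```bash
mkdir -p pics; ls; cat > h.py <<'E'
from rig import *
import numpy as np, cv2
def ray(c,u,v):
    K=c["mtx"];T=np.array(c["camera_from_world"]);d=np.linalg.inv(K)@[u,v,1];d=np.array([d[0],-d[1],-d[2]])
    R=T[:3,:3];return -R.T@T[:3,3],R.T@d
def onz(c,u,v,z):
    o,d=ray(c,u,v);return o+d*(z-o[2])/d[2]
def proj(c,p):
    T=np.array(c["camera_from_world"]);q=T[:3,:3]@p+T[:3,3];w=c["mtx"]@np.array([q[0],-q[1],-q[2]]);return w[:2]/w[2]
def save(c,n): cv2.imwrite("pics/"+n+".png",cv2.cvtColor(c["pixels"],cv2.COLOR_RGB2BGR))
E
python3 - <<'E'
from h import *
s=observe();print({k:np.round(v,3).tolist() for k,v in s.items()})
for n in("top","side"):
    c=capture(n);save(c,n+"0");np.savez(n+"0.npz",**{k:np.array(v) for k,v in c.items()})
    print(n,np.round(c["mtx"],1).tolist(),np.round(ray(c,320,240),3).tolist())
E
```

```text
pics
{'time_s': 0.0, 'joint_pos': [1.132, 0.246, 1.559, -0.0, 1.339, -0.174], 'joint_vel': [-0.0, -0.0, 0.001, 0.001, 0.001, -0.001], 'tau': [0.001, -42.952, -32.612, -0.0, 0.005, 0.0], 'position': [0.17, 0.627, 0.23], 'orientation': [-0.415, -3.114, 0.003], 'wrist_force': [0.017, -0.263, -0.67], 'torque': [-0.05, -0.018, -0.011], 'finger_force': 0.0, 'grip_width': 0.086}
top [[435.1, 0.0, 320.0], [0.0, 435.1, 240.1], [0.0, 0.0, 1.0]] [[0.389, 0.013, 0.795], [0.191, -0.043, -0.981]]
side [[503.8, 0.0, 328.5], [0.0, 503.8, 246.8], [0.0, 0.0, 1.0]] [[0.331, 0.504, 0.679], [0.288, -0.61, -0.739]]
```

View pics/top0.png

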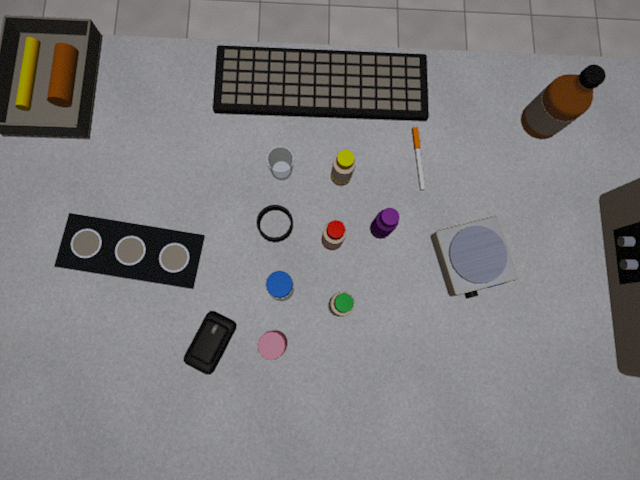

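View pics/side0.png

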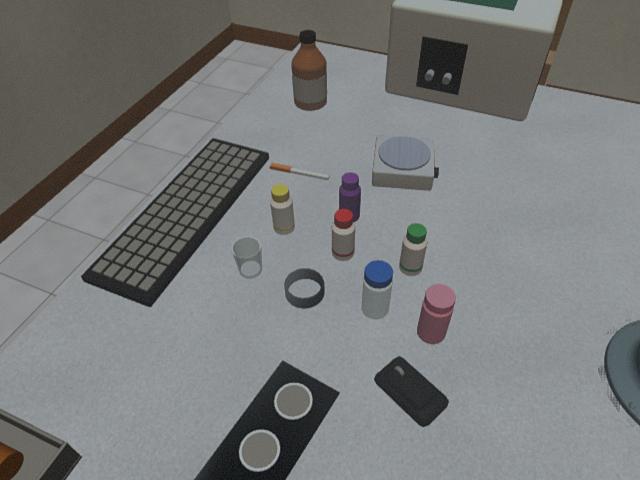

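The top view is up=+x, left=+y, so the stirrer (478,254) is at -y and the mat circles are at (86,243), (130,250) and (174,258). Red therefore goes to the circle at (174,258), yellow to (130,250) and green to (86,243).

Possible confusions:
- **Red bottle:** red cap (335,231), versus purple bottle (386,218), which is a decoy.
- **Jar:** blue cap (280,285), versus pink jar (271,345), which is a decoy.
- **Ring:** black ring (275,223), versus beaker rim (281,160).

```bash
cat > m.py <<'E'
from h import *
H={"red":[(0,6),(174,180)],"yellow":[(26,34)],"green":[(50,75)],"blue":[(102,115)],"purple":[(138,155)],"pink":[(160,176)]}
def blobs(c,name,smin=150,vmin=60,amin=60):
    h=cv2.cvtColor(c["pixels"],cv2.COLOR_RGB2HSV);m=0
    for a,b in H[name]: m=m|cv2.inRange(h,(a,smin,vmin),(b,255,255))
    n,l,st,ce=cv2.connectedComponentsWithStats(m)
    return [(int(st[i,4]),st[i,:4].tolist(),ce[i]) for i in range(1,n) if st[i,4]>amin]
E
python3 - <<'E'
from m import *
t,s=[dict(np.load(n+"0.npz")) for n in("top","side")]
def tri(a,b):
    (o1,d1),(o2,d2)=ray(t,*a),ray(s,*b);A=np.c_[d1,-d2];k=np.linalg.lstsq(A,o2-o1,rcond=None)[0]
    p,q=o1+k[0]*d1,o2+k[1]*d2;return (p+q)/2,np.linalg.norm(p-q)
for n,z in(("red",.087),("yellow",.087),("green",.087),("blue",.088),("purple",.087),("pink",.07)):
    B=blobs(t,n,80 if n=="pink" else 130);C=blobs(s,n,80 if n=="pink" else 130)
    print(n,[(b[0],b[1],np.round(b[2]).tolist(),onz(t,*b[2],z).round(4).tolist()) for b in B],"| side",[(b[0],b[1],onz(s,*b[2],z).round(4).tolist()) for b in C])
    if len(B)==len(C)==1: print("   tri",tri(B[0][2],C[0][2]))
g=t["pixels"].astype(int)
# plate bluish
m=((g[...,2]-g[...,0]>15)&(g.min(2)>70)).astype(np.uint8);m[:,:420]=0;m[:,530:]=0
c=max(cv2.findContours(m,0,2)[0],key=cv2.contourArea);e=cv2.fitEllipse(cv2.convexHull(c));print("plate",e,onz(t,*e[0],.048))
# ring outer
gray=g.max(2);m=(gray<60).astype(np.uint8);k=m.copy();k[:200]=0;k[245:]=0;k[:,:250]=0;k[:,300:]=0
c=max(cv2.findContours(k,0,2)[0],key=cv2.contourArea);e=cv2.fitEllipse(cv2.convexHull(c));x,y,w,h=cv2.boundingRect(c);print("ring",e,(x,y,w,h),onz(t,*e[0],.0125))
P=[]
for u,v in((86,243),(130,250),(174,258)):
    k=(gray>75).astype(np.uint8);n,l=cv2.connectedComponents(k[v-20:v+20,u-20:u+20]);k=(l==l[20,20]).astype(np.uint8)
    c=max(cv2.findContours(k,0,2)[0],key=cv2.contourArea);e=cv2.fitEllipse(c);p=onz(t,e[0][0]+u-20,e[0][1]+v-20,.004);P.append(p);print("circ",e,p.round(4))
print(np.linalg.norm(P[0]-P[1]),np.linalg.norm(P[2]-P[1]))
for n,a,z in(("beaker rim",(281,158),.06),("beaker base",(282,171),0),("mouse",(210,342),.02),("pen tip",(422,188),0),("pen cap",(416,128),0)): print(n,onz(t,*a,z).round(3))
o=cv2.resize(t["pixels"][130:370,180:500],(800,600),interpolation=2);cv2.imwrite("pics/crop.png",o[...,::-1])
E
```

```text
red [(264, [327, 220, 18, 20], [335.0, 229.0], [0.5458, -0.0438, 0.087])] | side [(191, [335, 209, 18, 14], [0.5481, -0.0505, 0.087])]
   tri (array([ 0.54461132, -0.04303619,  0.09499697]), np.float64(0.0010806006879184923))
yellow [(503, [15, 37, 19, 69], [24.0, 71.0], [0.8126, 0.4996, 0.087]), (230, [337, 150, 17, 17], [345.0, 158.0], [0.6726, -0.0599, 0.087])] | side [(139, [272, 185, 16, 11], [0.675, -0.0656, 0.087])]
green [(266, [334, 294, 19, 18], [343.0, 303.0], [0.4246, -0.0577, 0.087])] | side []
blue [(536, [266, 271, 27, 27], [279.0, 284.0], [0.4527, 0.0471, 0.088])] | side [(480, [365, 261, 28, 22], [0.4545, 0.0409, 0.088])]
   tri (array([0.45247584, 0.04681882, 0.09552505]), np.float64(0.0008889496827344551))
purple [(362, [376, 208, 23, 23], [387.0, 219.0], [0.566, -0.1318, 0.087])] | side []
pink [(103, [261, 331, 26, 25], [279.0, 339.0], [0.3656, 0.0446, 0.07])] | side [(232, [423, 300, 32, 25], [0.3547, 0.064, 0.07])]
   tri (array([0.36019636, 0.04534656, 0.04354528]), np.float64(0.009056786284231951))
plate ((478.3424987792969, 253.95526123046875), (54.495479583740234, 58.81214904785156), 136.68663024902344) [ 0.51620244 -0.30108646  0.048     ]
ring ((274.5758361816406, 222.90277099609375), (35.27933883666992, 36.59765625), 163.23634338378906) (257, 205, 36, 37) [0.57143817 0.06243881 0.0125    ]
circ ((19.693756103515625, 19.960834503173828), (28.682493209838867, 31.4386043548584), 60.020347595214844) [0.5273 0.4012 0.004 ]
circ ((19.7514705657959, 20.029897689819336), (28.77998161315918, 31.3918514251709), 60.0076904296875) [0.5162 0.322  0.004 ]
circ ((19.72420310974121, 19.2186279296875), (29.084327697753906, 30.60772132873535), 59.52768325805664) [0.5049 0.2426 0.004 ]
0.08001414434961968 0.08017460866950696
beaker rim [0.679 0.052 0.06 ]
beaker base [0.677 0.053 0.   ]
mouse [0.357 0.165 0.02 ]
pen tip [ 0.651 -0.218  0.   ]
pen cap [ 0.775 -0.209  0.   ]
```

View pics/crop.png

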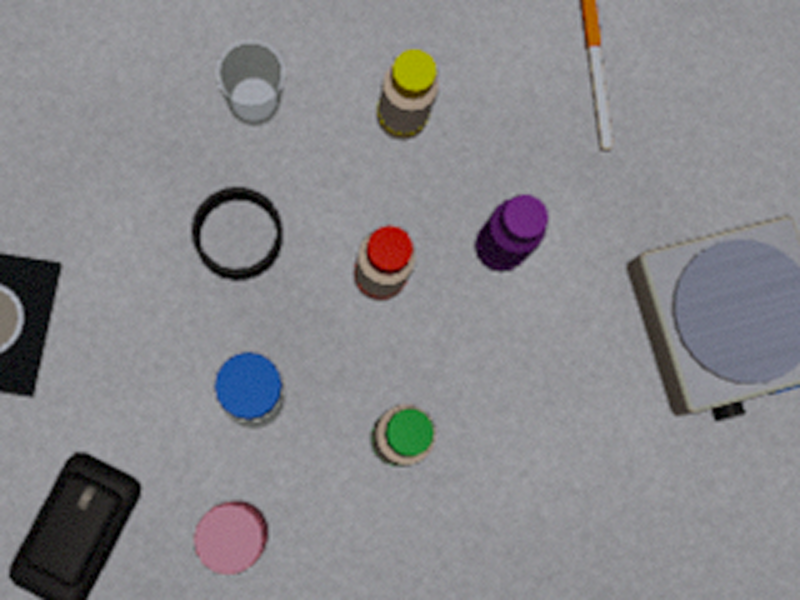

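The crop confirms the choices: red cap at crop (390,250), blue jar at (249,386), and the pink and purple look-alikes at (230,537) and (512,235). The triangulated cap heights of 0.095 match the stated sizes. I'm starting with the ring at (0.571, 0.062).

Emit:
jog_arm --targets '[[[0.6, -0.87, 0], 0], [[0.6, -0.87, 0], 0], [[0.6, -0.87, 0], 0], [[0.6, -0.87, 0], 0], [[0.6, -0.87, 0], 0], [[0.6, -0.87, 0], 0], [[0.6, -0.87, 0], 0], [[0.6, -0.87, 0], 0], [[0.6, -0.87, 0], 0], [[0.6, -0.87, 0], 0]]' --gripper 85.4

```text
time_s: 1.35
position: [0.4706, 0.1908, 0.231]
orientation: [-0.415, -3.114, 0.0]
wrist_force: [0.5, 0.5, -0.4]
grip_width: 0.0852
finger_force: 0.0
```

Emit:
jog_arm --targets '[[[0.6, -0.87, -0.2], 0], [[0.6, -0.87, -0.2], 0], [[0.6, -0.87, -0.2], 0], [[0, 0, 0], 0], [[0, 0, 0], 0]]'

```text
time_s: 1.98
position: [0.5596, 0.0621, 0.2009]
orientation: [-0.415, -3.113, -0.0]
wrist_force: [-0.4, 0.5, 0.7]
grip_width: 0.0853
finger_force: 0.0
```

Emit:
jog_arm --targets '[[[0.23, 0, -0.8], 0], [[0, 0, 0], 0], [[0, 0, 0], 0]]'

```text
time_s: 2.35
position: [0.5715, 0.0627, 0.1624]
orientation: [0.412, 3.114, 0.0]
wrist_force: [0.3, -0.8, 0.6]
grip_width: 0.0856
finger_force: 0.0
```

```bash
python3 - <<'E'
from h import *
c=capture("wrist");save(c,"w1");print(proj(c,np.array([.571,.062,.025])),ray(c,320,240))
E
```

```text
[313.78168133 224.50665151] (array([0.50075755, 0.08179134, 0.30592717]), array([ 0.28815174, -0.0620177 , -0.95571758]))
```

View pics/w1.png

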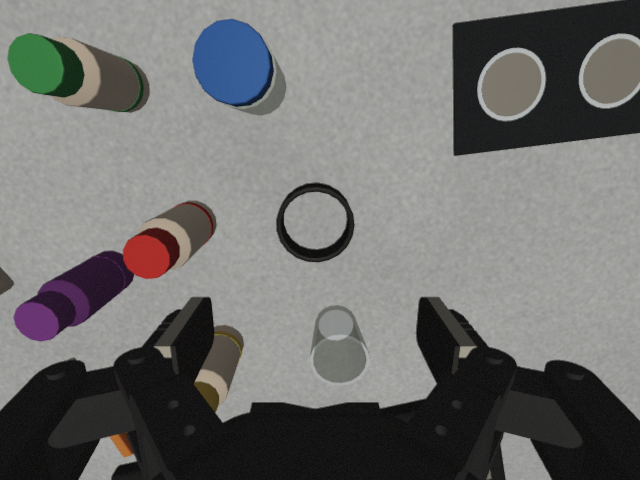

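The ring appears at (315,222), within 3 px of its predicted position. Descending on it.

Emit:
jog_arm --targets '[[[0, 0, -0.8], 0], [[0, 0, -0.8], 0], [[0, 0, -0.8], 0], [[0, 0, -0.5], 0], [[0, 0, -0.3], 0], [[0, 0, 0], 0], [[0, 0, 0], 0]]'

```text
time_s: 3.28
position: [0.573, 0.0618, 0.0029]
orientation: [0.414, 3.111, 0.0]
wrist_force: [0.9, -0.2, 0.2]
grip_width: 0.0851
finger_force: 0.0
```

Emit:
jog_arm --targets '[[[0, 0, 0], 0], [[0, 0, 0], 0], [[0, 0, 0], 0], [[0, 0, 0], 0], [[0, 0, 0], 0]]' --gripper 55 --grip_force 25

```text
time_s: 3.9
position: [0.5727, 0.0618, 0.0029]
orientation: [0.415, 3.112, 0.0]
wrist_force: [-1.7, -0.0, 5.9]
grip_width: 0.0647
finger_force: 27.2
```

Emit:
jog_arm --targets '[[[0, 0, 0.6], 0], [[0, 0, 0.9], 0], [[0, 0, 0.9], 0], [[0, 0, 0.5], 0], [[0, -0.6, 0], 0], [[-0.14, -0.9, 0], 0], [[-0.14, -0.9, 0], 0], [[-0.14, -0.9, 0], 0], [[-0.14, -0.9, 0], 0], [[-0.14, -0.9, 0], 0]]'

```text
time_s: 5.15
position: [0.5363, -0.1946, 0.147]
orientation: [0.415, 3.113, -0.001]
wrist_force: [-0.1, -0.2, -1.6]
grip_width: 0.0649
finger_force: 28.4
```

Emit:
jog_arm --targets '[[[-0.14, -0.9, 0], 0], [[-0.14, -0.9, 0], 0], [[-0.14, -0.36, 0], 0], [[0, 0, 0], 0], [[0, 0, 0], 0]]'

```text
time_s: 5.78
position: [0.5158, -0.2998, 0.1462]
orientation: [-0.413, -3.114, -0.001]
wrist_force: [0.8, -0.3, -0.0]
grip_width: 0.0644
finger_force: 28.5
```

Emit:
jog_arm --targets '[[[0, 0, -0.8], 0], [[0, 0, -0.7], 0], [[0, 0, -0.28], 0], [[0, 0, -0.1], 0], [[0, 0, 0], 0], [[0, 0, 0], 0]]'

```text
time_s: 6.52
position: [0.5165, -0.3018, 0.0538]
orientation: [0.414, 3.112, -0.002]
wrist_force: [-0.0, 0.2, -0.8]
grip_width: 0.0645
finger_force: 28.5
```

Emit:
jog_arm --targets '[[[0, 0, 0], 0], [[0, 0, 0], 0], [[0, 0, 0], 0], [[0, 0, 0], 0], [[0, 0, 0.8], 0], [[0, 0, 0.8], 0], [[0, 0.5, 0.8], 0], [[-0.1, 1, 0], 0], [[-0.1, 1, 0], 0], [[-0.1, 1, 0], 0]]' --gripper 85

```text
time_s: 7.78
position: [0.5003, -0.1247, 0.1724]
orientation: [0.415, 3.114, -0.0]
wrist_force: [-0.2, -0.3, 0.0]
grip_width: 0.0848
finger_force: 0.0
```

```bash
python3 - <<'E'
from h import *
c=capture("top");np.savez("t1.npz",**{k:np.array(v) for k,v in c.items()})
o=cv2.resize(c["pixels"][130:370,240:560],(800,600),interpolation=2);cv2.imwrite("pics/t1.png",o[...,::-1])
print(proj(c,np.array([.516,-.301,.0605])))
E
```

```text
[481.19574824 252.92842498]
```

View pics/t1.png

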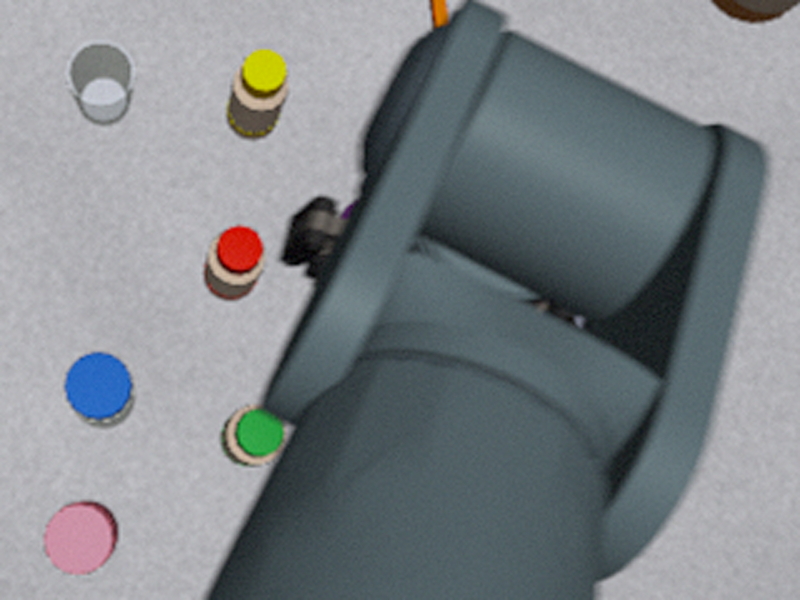

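The arm covers the stirrer at crop (550,300), so the ring isn't visible yet. The red, yellow, green and jar caps haven't moved. I'll move above the jar and look again.

Emit:
jog_arm --targets '[[[-0.24, 0.86, 0], 0], [[-0.24, 0.86, 0], 0], [[-0.24, 0.86, 0], 0], [[-0.24, 0.86, 0], 0], [[0, 0, 0], 0], [[0, 0, 0], 0]]' --gripper 72

```text
time_s: 8.57
position: [0.4529, 0.0456, 0.1725]
orientation: [0.414, 3.114, -0.001]
wrist_force: [0.2, -0.5, 0.6]
grip_width: 0.072
finger_force: 0.0
```

```bash
cat > ringpl.py <<'E'
from h import *
c=capture("top");g=c["pixels"].astype(int)
m=((g[...,2]-g[...,0]>15)&(g.min(2)>70)).astype(np.uint8);m[:,:420]=0;m[:,530:]=0;m[:200]=0;m[310:]=0
k=max(cv2.findContours(m,0,2)[0],key=cv2.contourArea);e=cv2.fitEllipse(cv2.convexHull(k));print("plate",e,onz(c,*e[0],.048))
d=(g.max(2)<60).astype(np.uint8);d[:,:448]=0;d[:,512:]=0;d[:222]=0;d[287:]=0
k=max(cv2.findContours(d,0,2)[0],key=cv2.contourArea);e=cv2.fitEllipse(cv2.convexHull(k));print("ring",e,onz(c,*e[0],.0605))
save(c,"t2")
o=cv2.resize(c["pixels"][195:315,420:580],(640,480),interpolation=2);cv2.imwrite("pics/t2c.png",o[...,::-1])
E
python3 ringpl.py; python3 - <<'E'
from h import *
w=capture("wrist");h=cv2.cvtColor(w["pixels"],cv2.COLOR_RGB2HSV);m=cv2.inRange(h,(102,130,60),(115,255,255))
n,l,s,ce=cv2.connectedComponentsWithStats(m)
i=1+np.argmax(s[1:,4]);print(s[i],onz(w,*ce[i],.095))
E
```

```text
plate ((478.36358642578125, 253.89224243164062), (54.699127197265625, 59.27827072143555), 134.39920043945312) [ 0.51631644 -0.30113073  0.048     ]
ring ((482.15216064453125, 253.7318115234375), (37.74820327758789, 41.25822448730469), 85.6219253540039) [ 0.51461938 -0.3026171   0.0605    ]
[ 287  217   63   60 2977] [0.45295221 0.04744759 0.095     ]
```

View pics/t2c.png

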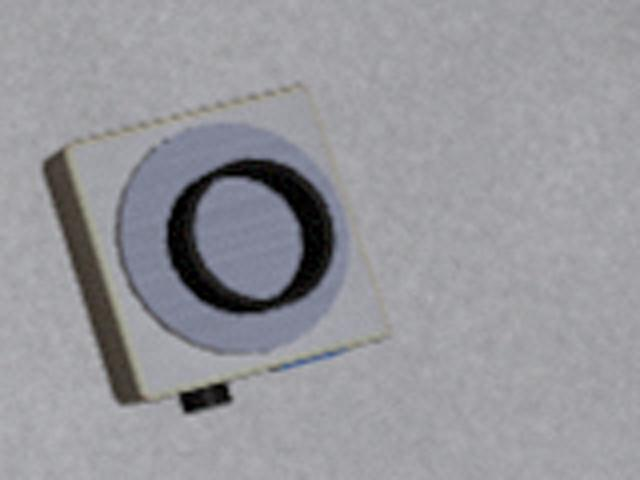

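The ring (crop 250,235) sits flat and centred on the plate at about (0.515,-0.302). The wrist view puts the jar at (0.453,0.047).

Emit:
jog_arm --targets '[[[0, 0.03, -0.8], 0], [[0, 0, -0.8], 0], [[0, 0, -0.8], 0], [[0, 0, -0.35], 0], [[0, 0, 0], 0], [[0, 0, 0], 0]]'

```text
time_s: 9.43
position: [0.4536, 0.0467, 0.0357]
orientation: [0.416, 3.112, -0.0]
wrist_force: [0.4, 0.6, 0.1]
grip_width: 0.0721
finger_force: 0.0
```

Emit:
jog_arm --targets '[[[0, 0, 0], 0], [[0, 0, 0], 0], [[0, 0, 0], 0], [[0, 0, 0], 0], [[0, 0, 0], 0], [[0, 0, 0], 0]]' --gripper 35 --grip_force 25

```text
time_s: 10.18
position: [0.4537, 0.0472, 0.0361]
orientation: [0.414, 3.112, -0.0]
wrist_force: [-2.4, -0.5, 5.5]
grip_width: 0.0441
finger_force: 25.0
```

Emit:
jog_arm --targets '[[[0, 0, 0.6], 0], [[0, 0, 0.8], 0], [[0, 0, 0.8], 0], [[0, 0, 0.6], 0], [[0.13, -0.5, 0], 0], [[0.13, -0.8, 0], 0], [[0.13, -0.8, 0], 0], [[0.13, -0.8, 0], 0], [[0.13, -0.8, 0], 0], [[0.13, -0.8, 0], 0]]'

```text
time_s: 11.42
position: [0.4914, -0.1788, 0.1746]
orientation: [-0.415, -3.114, -0.0]
wrist_force: [0.9, 1.1, -2.3]
grip_width: 0.0442
finger_force: 25.1
```

Emit:
jog_arm --targets '[[[0.13, -0.8, 0], 0], [[0.13, -0.8, 0], 0], [[0.13, -0.6, 0], 0], [[0.05, -0.3, 0], 0], [[0, 0, 0], 0], [[0, 0, 0], 0], [[0, 0, 0], 0]]'

```text
time_s: 12.3
position: [0.5136, -0.3015, 0.1748]
orientation: [-0.413, -3.114, -0.0]
wrist_force: [0.2, 0.5, -1.4]
grip_width: 0.0439
finger_force: 25.1
```

Emit:
jog_arm --targets '[[[0.03, -0.01, -0.5], 0], [[0, 0, -0.4], 0], [[0, 0, -0.2], 0], [[0, 0, 0], 0], [[0, 0, 0], 0]]'

```text
time_s: 12.92
position: [0.5156, -0.3035, 0.1206]
orientation: [0.415, 3.113, -0.001]
wrist_force: [-1.1, -0.7, -2.0]
grip_width: 0.0443
finger_force: 25.1
```

Emit:
jog_arm --targets '[[[0, 0, -0.2], 0], [[0, 0, -0.2], 0], [[0, 0, -0.2], 0], [[0, 0, -0.05], 0], [[0, 0, 0], 0], [[0, 0, 0], 0]]'

```text
time_s: 13.68
position: [0.5154, -0.3034, 0.0877]
orientation: [0.415, 3.113, -0.001]
wrist_force: [0.0, -0.6, -2.4]
grip_width: 0.0445
finger_force: 25.1
```

Emit:
jog_arm --targets '[[[0, 0, -0.06], 0], [[0, 0, 0], 0], [[0, 0, 0], 0]]'

```text
time_s: 14.05
position: [0.5151, -0.3031, 0.0843]
orientation: [-0.415, -3.114, 0.0]
wrist_force: [0.4, 0.4, -1.8]
grip_width: 0.0445
finger_force: 25.2
```

Emit:
jog_arm --targets '[[[0, 0, 0], 0], [[0, 0, 0], 0], [[0, 0, 0], 0], [[0, 0, 0], 0], [[0, 0, 0.4], 0], [[0, 0, 0.8], 0], [[0, 0, 0.8], 0], [[0, 0.5, 0.5], 0], [[0.3, 0.9, 0], 0], [[0.3, 0.9, 0], 0]]' --gripper 68

```text
time_s: 15.3
position: [0.5458, -0.1875, 0.2117]
orientation: [0.416, 3.111, -0.002]
wrist_force: [-0.6, -0.1, -0.3]
grip_width: 0.0679
finger_force: 0.0
```

Emit:
jog_arm --targets '[[[0.62, 0.64, 0], 0], [[0.62, 0.64, 0], 0], [[0.62, 0.64, -0.2], 0], [[0.62, 0.64, -0.4], 0], [[0, 0, 0], 0], [[0, 0, 0], 0]]'

```text
time_s: 16.05
position: [0.6693, -0.0605, 0.1806]
orientation: [0.414, 3.113, -0.001]
wrist_force: [-0.3, -0.2, 0.2]
grip_width: 0.068
finger_force: 0.0
```

```bash
cat > cap.py <<'E'
import sys
from m import *
for n in sys.argv[1:]:
  for cam in("wrist","top"):
    w=capture(cam);b=sorted([q for q in blobs(w,n,130) if cam=="wrist" or q[1][0]>100],key=lambda q:q[0])
    if b: print(n,cam,b[-1][:2],onz(w,*b[-1][2],.097 if n=="blue" else .095).round(4))
E
python3 cap.py yellow blue
```

```text
yellow wrist (1372, [297, 225, 43, 41]) [ 0.6707 -0.0587  0.095 ]
blue top (568, [490, 233, 28, 27]) [ 0.5223 -0.3251  0.097 ]
```

The jar is standing in the ring at (0.513,-0.302). Now picking yellow.

Emit:
jog_arm --targets '[[[0.02, 0.04, -0.8], 0], [[0, 0, -0.8], 0], [[0, 0, -0.8], 0], [[0, 0, -0.5], 0], [[0, 0, 0], 0], [[0, 0, 0], 0]]'

```text
time_s: 17.0
position: [0.6711, -0.0588, 0.0361]
orientation: [0.415, 3.111, -0.001]
wrist_force: [0.7, 0.0, 0.0]
grip_width: 0.068
finger_force: 0.0
```

Emit:
jog_arm --targets '[[[0, 0, 0], 0], [[0, 0, 0], 0], [[0, 0, 0], 0], [[0, 0, 0], 0], [[0, 0, 0], 0], [[0, 0, 0], 0]]' --gripper 30 --grip_force 25

```text
time_s: 17.75
position: [0.6712, -0.0585, 0.0362]
orientation: [0.414, 3.112, -0.001]
wrist_force: [-1.5, -0.0, 7.0]
grip_width: 0.0394
finger_force: 25.4
```

Emit:
jog_arm --targets '[[[0, 0, 0.6], 0], [[0, 0, 0.8], 0], [[0, 0, 0.7], 0], [[0, 0, 0.3], 0], [[-0.2, 0.5, 0], 0], [[-0.35, 0.85, 0], 0], [[-0.35, 0.85, 0], 0], [[-0.35, 0.85, 0], 0], [[-0.35, 0.85, 0], 0], [[-0.35, 0.85, 0], 0]]'

```text
time_s: 19.0
position: [0.5696, 0.1815, 0.1519]
orientation: [-0.413, -3.11, 0.001]
wrist_force: [0.5, 1.2, -0.6]
grip_width: 0.039
finger_force: 25.6
```

Emit:
jog_arm --targets '[[[-0.35, 0.85, 0], 0], [[-0.35, 0.85, 0], 0], [[-0.35, 0.85, 0], 0], [[-0.1, 0.31, 0], 0], [[0, 0, -0.7], 0], [[0, 0, -0.7], 0], [[0, 0, 0], 0], [[0, 0, 0], 0]]'

```text
time_s: 20.0
position: [0.5154, 0.3224, 0.0849]
orientation: [0.415, 3.114, 0.0]
wrist_force: [-0.1, 0.4, -0.7]
grip_width: 0.0393
finger_force: 25.7
```

Emit:
jog_arm --targets '[[[0.01, 0, -0.4], 0], [[0, 0, -0.35], 0], [[0, 0, -0.11], 0], [[0, 0, 0], 0], [[0, 0, 0], 0]]'

```text
time_s: 20.62
position: [0.5156, 0.3223, 0.0411]
orientation: [-0.415, -3.114, -0.0]
wrist_force: [0.4, -0.9, -1.5]
grip_width: 0.0393
finger_force: 25.7
```

Emit:
jog_arm --targets '[[[0, 0, 0], 0], [[0, 0, 0], 0], [[0, 0, 0], 0], [[0, 0, 0], 0], [[0, 0, 0.5], 0], [[0, 0, 0.8], 0], [[0, 0, 0.8], 0], [[0, 0, 0.6], 0], [[0.1, -0.9, 0], 0], [[0.1, -0.9, 0], 0]]' --gripper 64

```text
time_s: 21.88
position: [0.5258, 0.2317, 0.177]
orientation: [0.412, 3.113, 0.001]
wrist_force: [0.3, -0.2, 0.3]
grip_width: 0.0639
finger_force: 0.0
```

Emit:
jog_arm --targets '[[[0.07, -0.9, 0], 0], [[0.07, -0.9, 0], 0], [[0.07, -0.9, 0], 0], [[0.07, -0.9, 0], 0], [[0.07, -0.9, 0], 0], [[0.07, -0.9, 0], 0], [[0, -0.1, 0], 0], [[0, 0, 0], 0]]'

```text
time_s: 22.88
position: [0.5465, -0.0425, 0.1762]
orientation: [-0.416, -3.114, -0.001]
wrist_force: [0.9, 0.4, 0.1]
grip_width: 0.0645
finger_force: 0.0
```

```bash
python3 cap.py red yellow
```

```text
red wrist (1624, [292, 219, 44, 48]) [ 0.5442 -0.0426  0.095 ]
```

Emit:
jog_arm --targets '[[[-0.04, 0, -0.8], 0], [[0, 0, -0.8], 0], [[0, 0, -0.8], 0], [[0, 0, -0.4], 0], [[0, 0, 0], 0], [[0, 0, 0], 0]]'

```text
time_s: 23.82
position: [0.5455, -0.0424, 0.0374]
orientation: [0.413, 3.113, -0.0]
wrist_force: [-0.1, -0.1, -0.2]
grip_width: 0.0644
finger_force: 0.0
```

Emit:
jog_arm --targets '[[[0, 0, 0], 0], [[0, 0, 0], 0], [[0, 0, 0], 0], [[0, 0, 0], 0], [[0, 0, 0], 0], [[0, 0, 0], 0]]' --gripper 30

```text
time_s: 24.58
position: [0.5457, -0.0429, 0.0377]
orientation: [0.415, 3.112, -0.0]
wrist_force: [-1.0, 0.7, 6.8]
grip_width: 0.0392
finger_force: 26.0
```

```bash
python3 - <<'E'
from m import *
c=capture("top");print([(b[0],b[1],onz(c,*b[2],.099).round(4)) for b in blobs(c,"yellow",130,60,20)])
o=cv2.resize(c["pixels"][180:330,30:230],(800,600),interpolation=2);cv2.imwrite("pics/t3.png",o[...,::-1])
E
```

```text
[(508, [16, 37, 18, 68], array([0.8062, 0.4913, 0.099 ])), (303, [98, 232, 20, 19], array([0.5148, 0.3213, 0.099 ]))]
```

View pics/t3.png

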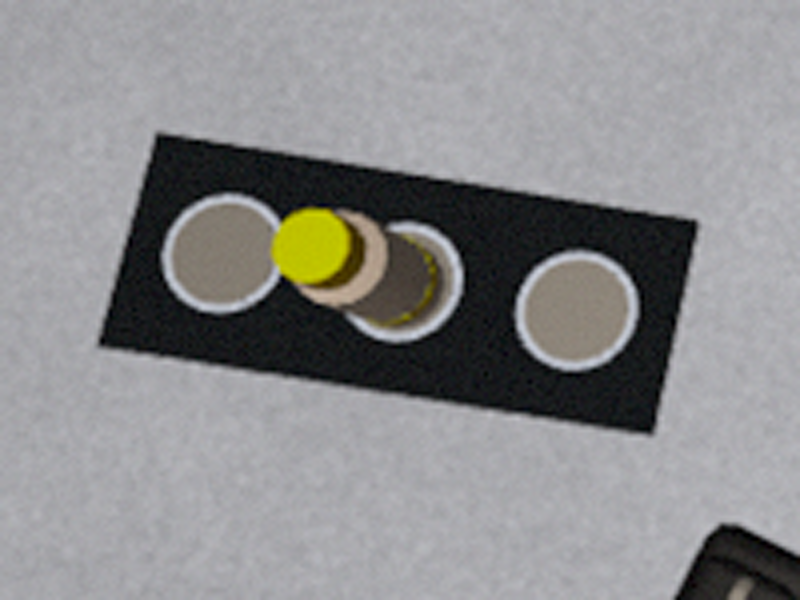

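Yellow stands in the middle circle: its base is at crop (400,285), and the cap's ray lands at (0.515,0.321). Now carrying red.

Emit:
jog_arm --targets '[[[0, 0, 0.6], 0], [[0, 0, 0.8], 0], [[0, 0, 0.7], 0], [[-0.1, 0.5, 0.3], 0], [[-0.14, 0.9, 0], 0], [[-0.14, 0.9, 0], 0], [[-0.14, 0.9, 0], 0], [[-0.14, 0.9, 0], 0], [[-0.14, 0.9, 0], 0], [[0, 0.71, 0], 0]]'

```text
time_s: 25.88
position: [0.5036, 0.2445, 0.156]
orientation: [-0.413, -3.114, 0.0]
wrist_force: [0.5, -0.5, -0.6]
grip_width: 0.0389
finger_force: 25.7
```

Emit:
jog_arm --targets '[[[0, 0, -0.6], 0], [[0, 0, -0.7], 0], [[0, 0, -0.4], 0], [[0, 0, 0], 0], [[0, 0, 0], 0]]'

```text
time_s: 26.5
position: [0.5056, 0.243, 0.0725]
orientation: [0.415, 3.112, 0.001]
wrist_force: [-0.2, -0.3, -0.6]
grip_width: 0.0389
finger_force: 25.7
```

Emit:
jog_arm --targets '[[[0, 0, -0.35], 0], [[0, 0, -0.25], 0], [[0, 0, 0], 0], [[0, 0, 0], 0]]'

```text
time_s: 27.0
position: [0.5043, 0.2427, 0.0407]
orientation: [-0.415, -3.113, 0.001]
wrist_force: [0.5, 0.5, -0.8]
grip_width: 0.039
finger_force: 26.8
```

Emit:
jog_arm --targets '[[[0, 0, 0], 0], [[0, 0, 0], 0], [[0, 0, 0], 0], [[0, 0, 0], 0], [[0, 0, 0.5], 0], [[0, 0, 0.8], 0], [[0, 0, 0.8], 0], [[0, 0, 0.6], 0], [[-0.23, -0.8, 0], 0], [[-0.23, -0.8, 0], 0]]' --gripper 62

```text
time_s: 28.25
position: [0.4815, 0.1622, 0.1769]
orientation: [0.413, 3.113, 0.0]
wrist_force: [-0.1, 0.0, 0.3]
grip_width: 0.062
finger_force: 0.0
```

Emit:
jog_arm --targets '[[[-0.23, -0.9, 0], 0], [[-0.23, -0.9, 0], 0], [[-0.23, -0.9, 0], 0], [[-0.23, -0.9, 0], 0], [[-0.25, -0.8, 0], 0], [[0, 0, 0], 0], [[0, 0, 0], 0]]'

```text
time_s: 29.12
position: [0.4232, -0.0569, 0.1763]
orientation: [0.415, 3.114, 0.0]
wrist_force: [0.3, -0.3, 0.0]
grip_width: 0.0619
finger_force: 0.0
```

```bash
python3 cap.py green red
```

```text
green wrist (973, [294, 228, 43, 41]) [ 0.4276 -0.0579  0.095 ]
red top (312, [148, 240, 20, 20]) [0.5042 0.243  0.095 ]
```

Emit:
jog_arm --targets '[[[0.03, -0.01, -0.8], 0], [[0, 0, -0.8], 0], [[0, 0, -0.8], 0], [[0, 0, -0.4], 0], [[0, 0, 0], 0], [[0, 0, 0], 0]]'

```text
time_s: 30.08
position: [0.4255, -0.0576, 0.0372]
orientation: [0.413, 3.113, -0.001]
wrist_force: [-0.1, 0.9, 0.6]
grip_width: 0.0621
finger_force: 0.0
```

Emit:
jog_arm --targets '[[[0, 0, 0], 0], [[0, 0, 0], 0], [[0, 0, 0], 0], [[0, 0, 0], 0], [[0, 0, 0], 0], [[0, 0, 0], 0]]' --gripper 30

```text
time_s: 30.82
position: [0.4257, -0.058, 0.0376]
orientation: [0.415, 3.112, -0.0]
wrist_force: [-0.5, 2.1, 6.4]
grip_width: 0.0391
finger_force: 25.2
```

Emit:
jog_arm --targets '[[[0, 0, 0.6], 0], [[0, 0, 0.8], 0], [[0, 0, 0.8], 0], [[0, 0, 0.5], 0], [[0.13, 0.5, 0.1], 0], [[0.2, 0.9, 0], 0], [[0.2, 0.9, 0], 0], [[0.2, 0.9, 0], 0], [[0.2, 0.9, 0], 0], [[0.2, 0.9, 0], 0]]'

```text
time_s: 32.08
position: [0.4811, 0.1938, 0.1763]
orientation: [0.414, 3.114, -0.0]
wrist_force: [0.6, -0.3, -1.7]
grip_width: 0.0387
finger_force: 25.9
```

Emit:
jog_arm --targets '[[[0.2, 0.9, 0], 0], [[0.2, 0.9, 0], 0], [[0.2, 0.9, 0], 0], [[0.2, 0.9, 0], 0], [[0.1, 0.58, 0], 0], [[0, 0, 0], 0], [[0, 0, 0], 0]]'

```text
time_s: 32.95
position: [0.5258, 0.4007, 0.1759]
orientation: [-0.415, -3.113, 0.001]
wrist_force: [0.3, 0.5, -2.2]
grip_width: 0.0392
finger_force: 25.9
```

Emit:
jog_arm --targets '[[[0.04, 0, -0.8], 0], [[0, 0, -0.8], 0], [[0, 0, -0.6], 0], [[0, 0, -0.3], 0], [[0, 0, -0.18], 0], [[0, 0, 0], 0], [[0, 0, 0], 0]]'

```text
time_s: 33.83
position: [0.5289, 0.4017, 0.0436]
orientation: [0.414, 3.112, 0.002]
wrist_force: [0.1, -0.1, -1.7]
grip_width: 0.039
finger_force: 25.9
```

Emit:
jog_arm --targets '[[[0, 0, 0], 0], [[0, 0, 0], 0], [[0, 0, 0], 0], [[0, 0, 0], 0], [[0, 0, 0.5], 0], [[0, 0, 0.8], 0], [[0, 0, 0.8], 0], [[0, 0, 0.6], 0], [[-0.8, 0.7, 0], 0], [[-0.8, 0.7, 0], 0]]' --gripper 62

```text
time_s: 35.08
position: [0.4478, 0.4719, 0.1781]
orientation: [0.417, 3.113, 0.002]
wrist_force: [0.4, 0.4, -0.3]
grip_width: 0.0622
finger_force: 0.0
```

Emit:
jog_arm --targets '[[[-0.8, 0.7, 0], 0], [[-0.8, 0.7, 0], 0], [[-0.8, 0.7, 0], 0], [[-0.8, 0.7, 0], 0], [[0, 0, 0], 0], [[0, 0, 0], 0], [[0, 0, 0], 0]]'

```text
time_s: 35.95
position: [0.2892, 0.6106, 0.1772]
orientation: [0.417, 3.114, -0.0]
wrist_force: [0.8, 0.0, 0.1]
grip_width: 0.0622
finger_force: 0.0
```

```bash
python3 ringpl.py; python3 - <<'E'
from m import *
c=capture("top");save(c,"fin")
for n in("red","yellow","green","blue"): print(n,[(b[0],onz(c,*b[2],.145 if n=="blue" else .099).round(4)) for b in blobs(c,n,130)])
E
```

```text
plate ((478.3794860839844, 253.91629028320312), (54.53758239746094, 58.84794998168945), 134.1016845703125) [ 0.51627392 -0.30115702  0.048     ]
ring ((482.33184814453125, 253.64529418945312), (37.850093841552734, 41.92649841308594), 83.93492126464844) [ 0.5147795  -0.30294472  0.0605    ]
red [(310, array([0.5037, 0.2418, 0.099 ]))]
yellow [(505, array([0.8064, 0.4912, 0.099 ])), (299, array([0.5147, 0.3213, 0.099 ]))]
green [(273, array([0.5273, 0.4009, 0.099 ]))]
blue [(555, array([ 0.5134, -0.3023,  0.145 ]))]
```

View pics/fin.png

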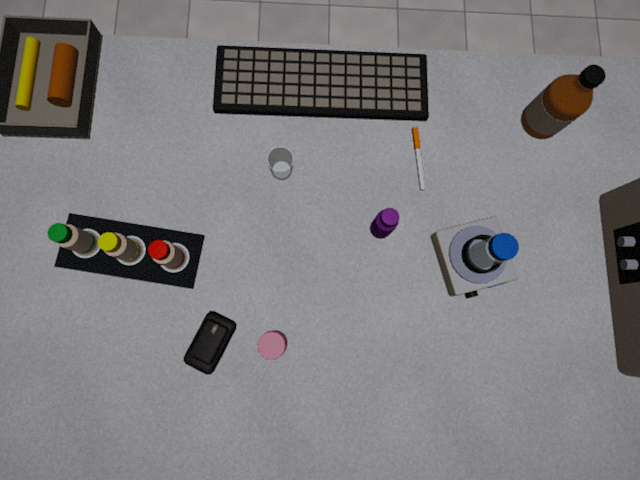

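The final view shows green (60,233), yellow (109,242) and red (160,249) caps upright over their circles, each within 2 mm. The jar (503,246) stands in the ring on the plate, and the beaker, mouse and pen have not moved. Handing in.

```bash
python3 -c "
from rig import *
print(sign_off())"
```

```text
the job is handed in; nothing more can be done
None
```

The job is handed in at about 36 s of the 122 s allowed: by the last camera check the ring is centred on the plate with the jar upright inside it, each bottle is within about 2 mm of its circle centre, and the beaker, mouse and pen are where they were; the judge returned no verdict.

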